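Unbolt the tool tray and hold it over its kit box

TASK

The wooden tool tray is bolted down on the plywood kit box: slide the bolt all the way back out of the tray to its stop, then take the tray by its round handle bar and lift it straight up until it hangs about a hand's breadth (8 cm) above its seat. Finish while holding it there by the bar, level and still over the box, so that I can take a reel of wire from underneath; do not put it down or let go. The glue bottle and the jar must stay standing in the tray, the wooden block must stay in it too, and everything else on the bench is left as it lies.

Things in the scene. Friction and masses are not known exactly. Their poses are not given: they have to be found in the camera images.
- case: Plywood kit box, fixed, 75 mm high, x -172 to 90, y +-145 mm. Origin on the bench under the middle of the tray's seat, z up. Seat: rabbet 8 mm deep, floor 67 mm above the bench, 2 mm play round the tray; below it an open well with wire reels. The deck (75 mm high, x -172 to -79) carries a steel barrel bolt on the line y = 0. Its -x side points roughly to the robot's right.
- bolt (a joint): Barrel bolt: 0 = home, its 10 mm rod through a hole in the tray's -x wall, locking the tray down; 0.035 m = drawn back to its stop. It moves along the box's -x axis, away from the tray. Starts within 4 mm of home, needs about 2.5 N (dry friction), stays where left. The rod is out of the tray from about 0.016.
- bolt_knob (a point): Middle of the bolt's upright steel knob, a cylinder 16 mm wide, 30 mm tall, this point 115 mm above the bench, at box x = -112 mm (home) to -147 mm (drawn), y = 0. The barrel (21 mm wide, 85 mm long) tops out 16 mm below this point. The tray's -x wall (top 117 mm above the bench) is 35 mm from the knob's axis at home. Pinch across the box's y, or push.
- tray: Loose wooden tool tray (tote), 0.6 to 0.8 kg loaded. Origin: centre of its underside, seated 67 mm above the bench; axes as the box's. 154 mm in x, 264 in y; long walls 50 mm high, 9 thick; floor 6 thick; low partitions at y = +-45 mm, 38 high. End boards at y = +-122 to 132 mm rise to 150 mm, tapering to 60 mm wide. File handles stand 86 mm high inside the +x wall of the end bays.
- tray_handle (a point): Middle of the tray's round handle bar: 25 mm dowel along the tray's y, 244 mm long between the end boards, axis 128 mm above the tray's underside (195 mm above the bench when seated). Its middle 90 mm is free below, down to 38 mm above the underside; the glue cap ends 12 mm under the bar's lower edge in an end bay. Balance point: within 15 mm along the bar, mostly on the glue side.
- glue: White glue bottle, 42 mm in diameter, 98 mm tall, 0.09 to 0.19 kg, standing in one end bay of the tray. Origin: centre of its underside, z up its axis.
- jar: Glass jar with steel lid, 48 mm in diameter, 55 mm tall, about 0.1 kg, standing in the other end bay. Origin: centre of its underside, z up its axis.
- caul: Dark wooden block 30 x 66 x 16 mm lying in the tray's middle bay. Origin: centre of its underside.
- spool: Wooden clamp spool, 38 mm in diameter, 50 mm tall, standing on the box's deck about 110 mm from the bolt on its +y side. Bystander. Origin: centre of its underside.
- tape: Roll of paper tape, 90 mm in diameter, 24 mm high, lying on the bench by the box's +x side. Bystander. Origin: centre of its underside.
- polish: Clear polish bottle, 64 mm in diameter, 160 mm tall, standing on the bench to the left. Bystander. Origin: centre of its underside.
- chisel: Chisel, 245 mm long, lying on the bench to the left. Bystander. Origin near its middle, under it.
- mallet: Hammer with wooden head and handle, lying on the bench to the left. Bystander. Origin under it.
- neck_blank: Dark instrument neck blank, 270 mm long, 18 mm thick, lying on the bench to the right. Bystander. Origin under it.
- pliers: Pliers with black grips, 170 mm long, lying on the bench to the right. Bystander. Origin under the joint.
There are look-alikes about, which are no part of the job. Of the things shaped like the jar, the glass one is meant.

How it is judged (in metres and radians):
On the way, in this order (a step that is already met when the one before it is completed fails the run):
1. the bolt is drawn fully back while the tray still sits in its seat (value of joint bolt above 0.032 m and z of tray in the frame of case below 0.073 m), for 0.2 s.
2. the tray hangs level from the gripper, clear of the box (z of tray in the frame of case above 0.117 m and angle between tray's own z axis and vertical below 0.1 rad and contact force between tray and case below 0.1 N and contact force between tray and the fingers above 1 N), for 0.3 s.
At the end, for the whole second after the job is handed in: Fingers alone hold the tray 55-120 mm above its seat, within 50 mm sideways, tilt under 0.09 rad, slower than 20 mm/s and 0.1 rad/s, clear of the box; bolt drawn over 30 mm; bottle and jar upright (0.2 rad) and, like the block, in the tray; bystanders within 30 mm of their starts (z of tray in the frame of case between 0.122 and 0.187 m and horizontal distance between tray and case below 0.05 m and angle between tray's own z axis and vertical below 0.09 rad and linear speed of tray below 0.02 m/s and angular speed of tray below 0.1 rad/s and contact force between tray and the fingers above 1 N and contact force between tray and case below 0.1 N and value of joint bolt above 0.03 m and angle between each of glue, jar's own z axis and vertical below 0.2 rad and z of glue in the frame of tray between -0.002 and 0.03 m and horizontal distance between each of glue, jar, caul and tray below 0.14 m and z of jar in the frame of tray between -0.002 and 0.03 m and z of caul in the frame of tray between -0.002 and 0.05 m and distance of each of spool, tape, polish, chisel, mallet, neck_blank, pliers from where it was at the start of the episode below 0.03 m); the arm keeps its last pose, push and grip.
It fails at once if the tray is tipped by more than 0.25 rad (14 degrees) (angle between tray's own z axis and vertical above 0.25 rad).
It fails at once if the glue bottle or the jar in the tray falls over (angle between any of glue, jar's own z axis and vertical above 0.5 rad).
It fails at once if a bystander on the bench or on the box's deck is shifted by more than 30 mm (distance of any of spool, tape, polish, chisel, mallet, neck_blank, pliers from where it was at the start of the episode above 0.03 m).
It also fails if it takes over 45 s, if anything falls off the work surface, if the arm or the gripper's body presses on something with over 40 N, if the wrist force passes 120 N, or if a joint passes its speed limit or range.

ROBOT

A 6-joint arm with a two-finger parallel gripper is mounted at the origin on the work surface. World frame = base frame: x ahead of the robot, y to its left, z up, the work surface at z = 0. Lengths are in m, angles in degrees, forces in N, time in s.
With the tool pointing down it reaches from about 0.275 to 0.725 m from the base axis. Payload 5.6 kg.
Tool frame: the origin (TCP) lies midway between the tips of the shut fingers; the grasp point (between the pads) lies 19 mm behind it; y points along the fingers, z is the direction in which the jaws open and shut, and the axes are right-handed (so a half turn about y gives the same grasp; the last joint's range is limited). The gripper opens to 85 mm and grips with 20 to 120 N. Pads are 22 mm wide; open, the fingers measure 114 mm over their backs; the gripper's body (76 mm by 85 mm) begins 54 mm behind the grasp point. The pads swing forward as they close: fully open they stand 13 mm farther back than shut.
Start: joints at [-59.782, 14.616, 6.199, 0, -81.583, -16.306], TCP at [0.132, -0.534, 0.231] pointing down, gripper open.
Joint ranges: [-168.99, 168.99], [-69.2, 112.95], [-62.41, 85.93], [-164.36, 98.24], [-168.68, -3.75], [-174.98, 174.98]. Speed limits (degrees/s): [147.25, 147.25, 180, 180, 180, 180].

INTERFACE

Orientations are given as [roll, pitch, yaw] about the fixed x, y, z axes, in that order (R = Rz(yaw) Ry(pitch) Rx(roll)).
In Python, from workcell import telemetry, snapshot, camera_params, job_done, spotter gives the robot as it stands. The module is installed in compiled form; this text tells all that it offers.
- The arm moves only by the tool apply_moves, never from a script. Its argument "increments" is a list of rows, each an object of numbers: "dx", "dy", "dz": the shift along the tool's x, y, z as a fraction of full scale; "ax", "ay", "az": the turn, a rotation vector about the tool's x, y, z as a fraction of full scale; "grip": the opening, from 0 (shut) to 1 (fully open). A call has 1 to 5 rows; each row shifts and turns the commanded pose from where the row before left it, along the tool's axes as they then stand; what a row does not reach is not made up. Full scale, the value 1, is 30 cm for a shift and 0.5 rad for a turn. A row lasts 1/10 s, in which the tool goes at most 50 mm and 8.59 degrees, less where a joint would pass 70% of its speed; a pose out of reach is approached as far as the arm can. A call with a number of a shift or a turn outside -1 to 1 is refused whole. A call with a gripper value outside its range is refused whole. The fingers move at their own pace and stop on an object; "force" is the grip in N (left out, the last holds). Time passes only in rows, so rows that do not move let the fingers close. It gives the time, the measured TCP pose, the force and the opening at its end, in the units of the state.
- telemetry.sense(): the state, without advancing time (a new reading comes with each control period).
- snapshot(name): name is "scene" or "top" or "wrist"; returns (picture, depth): 420x560x3 uint8, red, green, blue; 420x560 float32, m along the optical axis (not along the pixel's ray), 0 where there is no reading.
- camera_params(name): a dict with "fovy" (degrees; the focal length in pixels is half the picture's height over the tangent of half this angle, whatever the lens; pixels are square), "cx", "cy" (the principal point, pixels), "T" (4x4, takes a point from camera to world coordinates); the wrist camera has in their place "mount" (4x4, takes a point from camera to tool coordinates, whose origin is the TCP and whose axes are the tool frame's). Camera axes: x right, y up, looking along -z (the intrinsics and any distortion apply to the point x, -y, -z); pixel columns grow to the right and rows downward; lengths in m; the calibration is good to about 2 mm. A picture is of the moment at which its call begins: read the wrist's pose just before it. camera_params takes no time and is no camera call.
- job_done(): hands the job in, once; it reports no verdict.
Trained networks look in the newest picture that a camera, given by its name, has taken for a name from the list of things; names that differ only in an ending like _2 or _b are one class to them, and where a whole thing is asked for, a point or a joint stands for the part that bears it (a point fixed in the world has none). Each returns a list of dicts, best first, with "p" (0 to 1); they miss things now and then, are a little off and sometimes report something else, mostly with a low value. They report only what shows in the picture. A call takes as long as a camera call. They do not tell look-alikes from the thing itself.
- spotter.regions_of(camera, thing): "pixels" (420x560 bool, what is visible of it).
- spotter.pinpoint(camera, thing): "position" ([x, y, z] in m, in world coordinates, good to about 4 mm: a listed point, or the origin of a listed thing).
The state is a dict: "t": time; "joints": joint angles; "qd": joint speeds; "effort": joint torques, N m; "tcp_pos": TCP position; "orientation": TCP orientation; "force": force on the tool from outside, world axes, zero at the start; "moment": the same for the moment, N m; "gripper_width": opening from 0.0 (shut) to 1.0 (fully open).
Only numpy, scipy, OpenCV 4.12 (cv2) and the standard library are available. Lean on these libraries where they do the work, as an engineer would, in place of code of your own. Each camera call takes 0.05 s, during which the arm holds its last target.

## Working session

There is one attempt and no reset: what is moved stays moved. The work goes in short steps, Python scripts to look and compute and a tool call to move; the robot and the scene stay as the last step left them, time stands still between calls to the robot, and variables do not carry over. Pictures are saved under pics/ and viewed, and the job is handed in when it is done.

Besides the shell and the picture viewer there is one more tool, called after "Emit:" as name([rows], argument=value, ...), one row to a line, values as JSON. apply_moves: Moves the arm, as the interface text tells. Shift numbers are shares of 30 cm and turn numbers shares of 0.5 rad, none past 1 either way. Its arguments: {"type":"object","properties":{"increments":{"type":"array","items":{"type":"object","properties":{"dx":{"type":"number"},"dy":{"type":"number"},"dz":{"type":"number"},"ax":{"type":"number"},"ay":{"type":"number"},"az":{"type":"number"},"grip":{"type":"number"}}}},"force":{"type":"number"}},"required":["increments"]}

```bash
mkdir -p pics
python3 - <<'E'
from workcell import telemetry, snapshot, camera_params
import cv2
print(telemetry.sense())
for n in ("scene","top"):
    p,d=snapshot(n); cv2.imwrite(f"pics/{n}0.png",p[:,:,::-1]); c=camera_params(n); print(n,c)
print(camera_params("wrist"))
E
```

```text
{'t': 0.0, 'joints': array([-5.97819205e+01,  1.46549416e+01,  6.12900804e+00, -2.65505359e-02,
       -8.15855326e+01, -1.63060200e+01]), 'qd': array([-0.03345115,  0.13282349,  0.05111322, -0.07752435,  0.04403217,
       -0.04049774]), 'effort': array([-1.90249841e-03, -3.86620402e+01,  2.37935579e+01,  5.36497414e+00,
       -6.07480790e-03,  3.18585069e-05]), 'tcp_pos': array([ 0.13215609, -0.5333521 ,  0.23036861]), 'orientation': array([-8.98856444e+01,  6.09536720e-03,  1.39081549e+01]), 'force': array([-1.04912448, -0.25711423,  0.36163938]), 'moment': array([-0.00664354,  0.01300415, -0.0522701 ]), 'gripper_width': 0.9994306572009187}
scene {'fovy': 42.47387830945984, 'cx': 275.35597037154287, 'cy': 218.45453127611083, 'T': array([[-0.77592029, -0.51275652,  0.36746218,  1.12945831],
       [ 0.63075486, -0.62156522,  0.46454815,  0.76745589],
       [-0.00979838,  0.5922309 ,  0.80570873,  1.43664485],
       [ 0.        ,  0.        ,  0.        ,  1.        ]])}
top {'fovy': 56.10968196871123, 'cx': 281.216180634089, 'cy': 210.88242374333265, 'T': array([[-0.02240261,  0.98503881, -0.17087034,  0.32604185],
       [-0.99948826, -0.02597062, -0.01867458,  0.02429459],
       [-0.0228328 ,  0.17036454,  0.98511654,  1.29226895],
       [ 0.        ,  0.        ,  0.        ,  1.        ]])}
{'fovy': 63.721163640375636, 'cx': 282.25809635501486, 'cy': 212.3520451246195, 'mount': array([[ 1.05072293e-03, -9.54109333e-01, -2.99456635e-01,
        -7.63884017e-02],
       [-1.00458456e-03,  2.99455642e-01, -9.54109694e-01,
        -1.42493098e-01],
       [ 9.99998943e-01,  1.30333444e-03, -6.43838594e-04,
         3.22091929e-04],
       [ 0.00000000e+00,  0.00000000e+00,  0.00000000e+00,
         1.00000000e+00]])}
```

View pics/scene0.png

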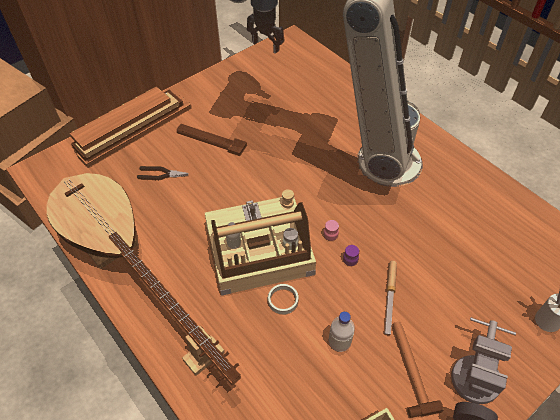

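View pics/top0.png

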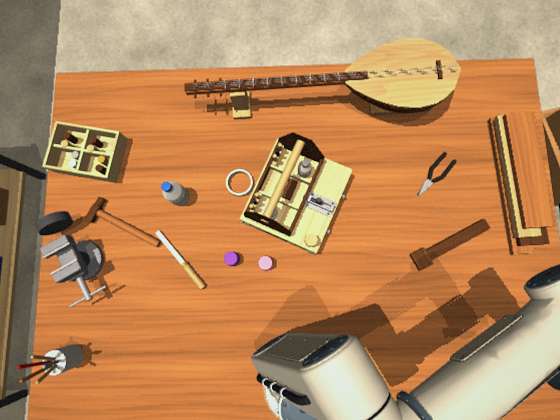

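Run:
```python
from workcell import spotter
for c in ("scene","top"):
  for t in ("bolt_knob","tray_handle","tray","case","glue","jar","spool","caul"):
    for r in spotter.pinpoint(c,t)[:3]: print(c,t,round(r["p"],2),r["position"])
```

```text
scene bolt_knob 0.61 [0.5629, -0.0638, 0.1166]
scene tray_handle 0.6 [0.6116, 0.0339, 0.1941]
scene tray_handle 0.6 [0.6481, 0.1827, 0.0008]
scene tray 0.69 [0.6077, 0.0324, 0.0635]
scene case 0.96 [0.6108, 0.0354, 0.0004]
scene glue 0.69 [0.6617, -0.024, 0.0754]
scene jar 0.69 [0.3807, 0.0996, 0.0012]
scene jar 0.61 [0.3946, 0.2085, 0.0018]
scene jar 0.59 [0.5286, 0.0816, 0.072]
scene spool 0.71 [0.4016, 0.3814, 0.0002]
scene spool 0.57 [0.4382, -0.0411, 0.0734]
scene caul 0.53 [0.6037, 0.017, 0.0769]
top bolt_knob 0.57 [0.5591, -0.0656, 0.1169]
top tray_handle 0.74 [0.6079, 0.0395, 0.1982]
top tray_handle 0.51 [0.6488, 0.1888, 0.0015]
top tray 0.57 [0.6084, 0.0297, 0.0701]
top glue 0.55 [0.6609, -0.0248, 0.0732]
top jar 0.76 [0.3924, 0.2113, 0.0015]
top jar 0.49 [0.3778, 0.1035, 0.0002]
top jar 0.37 [0.5309, 0.0804, 0.0694]
top caul 0.7 [0.6072, 0.0199, 0.0756]
```

The tray sits at about (300,180) in top with the bar running from (275,215) to (300,145). The bolt is at (320,205), the spool at (312,240) and the glass jar in the far/near bay. The purple (232,258) and pink (265,263) jars on the bench are look-alikes. The parts kit at (85,150) and the tape ring at (240,182) are not wanted. Next I measure the bar and knob from depth.

```bash
cat > h.py <<'E'
import numpy as np, cv2
from workcell import telemetry, snapshot, camera_params, spotter
from scipy.spatial.transform import Rotation as R
def tcpT():
    s=telemetry.sense(); T=np.eye(4); T[:3,:3]=R.from_euler('xyz',s['orientation'],degrees=True).as_matrix(); T[:3,3]=s['tcp_pos']; return T
def cloud(name,d=None,p=None):
    T=None
    c=camera_params(name)
    if name=="wrist": T=tcpT()@c["mount"]
    else: T=c["T"]
    if d is None: p,d=snapshot(name)
    h,w=d.shape; f=h/2/np.tan(np.radians(c["fovy"])/2)
    v,u=np.mgrid[:h,:w]
    P=np.stack([(u-c["cx"])/f*d,-(v-c["cy"])/f*d,-d],-1)
    W=P@T[:3,:3].T+T[:3,3]; W[d<=0]=np.nan
    return p,d,W
E
python3 - <<'E'
from h import *
for n in ("scene","top"):
    p,d,W=cloud(n)
    x,y,z=W[...,0],W[...,1],W[...,2]
    near=np.hypot(x-.609,y-.034)<.2
    m=near&(z>.198)&(z<.212)&(np.hypot(x-.609,y-.034)<.1)
    Q=W[m]; c=Q.mean(0); u,s,v=np.linalg.svd(Q[:,:2]-c[:2],full_matrices=False)
    print(n,"bar",len(Q),c,np.degrees(np.arctan2(v[0][1],v[0][0])), "ztop",np.percentile(Q[:,2],95))
    # knob
    m=(np.hypot(x-.561,y+.065)<.03)&(z>.122)&(z<.14); Q=W[m]; print("knob",len(Q),Q.mean(0) if len(Q) else 0)
    m=near&(z>.068)&(z<.082); Q=(W[m][:,:2]*1000).astype(np.float32)
    r=cv2.minAreaRect(Q); print("case rect",r)
    c=p[120:270,220:370] if n=="top" else p[170:310,190:340]
    cv2.imwrite(f"pics/c_{n}.png",cv2.resize(c,None,fx=4,fy=4,interpolation=2)[:,:,::-1])
E
```

```text
scene bar 497 [0.61226944 0.04077323 0.20502995] -25.291332525198772 ztop 0.2104734424362844
knob 23 [ 0.56142968 -0.06371309  0.1292613 ]
case rect ((591.1260986328125, 0.785614013671875), (272.40203857421875, 290.4273986816406), 64.64369201660156)
top bar 570 [0.60837894 0.03562938 0.20579238] 154.5532734358477 ztop 0.21018849694281233
knob 24 [ 0.55992548 -0.06756288  0.12958579]
case rect ((592.1032104492188, -1.40716552734375), (262.103759765625, 291.1143493652344), 64.68309020996094)
```

View pics/c_top.png

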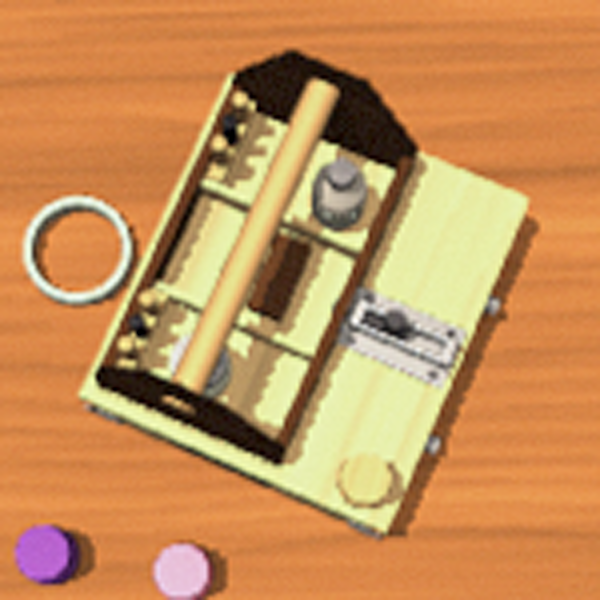

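View pics/c_scene.png

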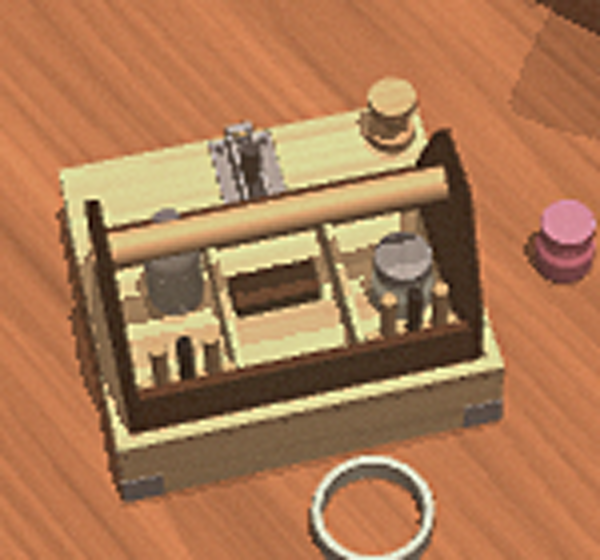

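Emit:
apply_moves([
  {"ay": -0.295},
  {"ay": -0.295},
  {"ay": -0.295},
  {"ay": -0.295},
  {"ay": -0.295},
])

```text
$.increments[0]: bad value
```

Emit:
apply_moves([
  {"ay": -0.295},
  {"dx": 0.15, "dz": -0.05},
  {"dx": 0.15, "dz": -0.05},
  {"dx": 0.15, "dz": -0.05},
  {"dx": 0.15, "dz": -0.05},
])

```text
$.increments[0]: bad value
```

Emit:
apply_moves([
  {"dx": 0.15, "dz": -0.05},
  {"dx": 0.15, "dz": -0.05},
  {"dx": 0.15, "dz": -0.05},
  {"dx": 0.15, "dz": -0.05},
  {"dx": 0.15, "dz": -0.05},
])

```text
$.increments[0]: bad value
```

Emit:
apply_moves([
  {"dx": 0, "dy": 0, "dz": 0, "ax": 0, "ay": -0.295, "az": 0, "grip": 1},
  {"dx": 0, "dy": 0, "dz": 0, "ax": 0, "ay": -0.295, "az": 0, "grip": 1},
  {"dx": 0, "dy": 0, "dz": 0, "ax": 0, "ay": -0.295, "az": 0, "grip": 1},
  {"dx": 0, "dy": 0, "dz": 0, "ax": 0, "ay": -0.295, "az": 0, "grip": 1},
  {"dx": 0, "dy": 0, "dz": 0, "ax": 0, "ay": -0.295, "az": 0, "grip": 1},
])

```text
t: 1.5
tcp_pos: [0.1323, -0.5338, 0.2313]
orientation: [-90.0, -0.0, 56.5]
force: [0.6, -0.1, 0.6]
gripper_width: 1.001
```

Emit:
apply_moves([
  {"dx": 0, "dy": 0, "dz": 0, "ax": 0, "ay": -0.285, "az": 0, "grip": 1},
  {"dx": 0.15, "dy": 0, "dz": -0.05, "ax": 0, "ay": 0, "az": 0, "grip": 1},
  {"dx": 0.15, "dy": 0, "dz": -0.05, "ax": 0, "ay": 0, "az": 0, "grip": 1},
  {"dx": 0.15, "dy": 0, "dz": -0.05, "ax": 0, "ay": 0, "az": 0, "grip": 1},
  {"dx": 0.15, "dy": 0, "dz": -0.05, "ax": 0, "ay": 0, "az": 0, "grip": 1},
])

```text
t: 2.0
tcp_pos: [0.2652, -0.3962, 0.2314]
orientation: [-90.0, 0.0, 64.3]
force: [0.5, -1.1, 0.5]
gripper_width: 1.005
```

Emit:
apply_moves([
  {"dx": 0.15, "dy": 0, "dz": -0.05, "ax": 0, "ay": 0, "az": 0, "grip": 1},
  {"dx": 0.15, "dy": 0, "dz": -0.05, "ax": 0, "ay": 0, "az": 0, "grip": 1},
  {"dx": 0.15, "dy": 0, "dz": -0.05, "ax": 0, "ay": 0, "az": 0, "grip": 1},
  {"dx": 0.15, "dy": 0, "dz": -0.05, "ax": 0, "ay": 0, "az": 0, "grip": 1},
  {"dx": 0.15, "dy": 0, "dz": -0.05, "ax": 0, "ay": 0, "az": 0, "grip": 1},
])

```text
t: 2.5
tcp_pos: [0.4305, -0.2256, 0.2317]
orientation: [-90.0, -0.0, 64.3]
force: [0.7, -0.7, -0.1]
gripper_width: 1.001
```

Run:
```python
from h import *
s=telemetry.sense(); print(s['tcp_pos'],s['orientation'],s['joints'])
p,d,W=cloud("wrist"); cv2.imwrite("pics/w1.png",p[:,:,::-1])
np.savez("w1.npz",W=W)
for t in ("bolt_knob","tray_handle"):
  for r in spotter.pinpoint("wrist",t)[:2]: print(t,r)
y=np.radians(64.65);o=np.array([.609,.036]);ux=np.array([np.cos(y),np.sin(y)]);uy=np.array([-ux[1],ux[0]])
B=np.stack([(W[...,:2]-o)@ux,(W[...,:2]-o)@uy,W[...,2]],-1)
m=(abs(B[...,0]+.112)<.025)&(abs(B[...,1])<.03)&(B[...,2]>.122)&(B[...,2]<.14);print("knob",m.sum(),B[m].mean(0),B[m].min(0),B[m].max(0))
m=(abs(B[...,0])<.03)&(abs(B[...,1])<.09)&(B[...,2]>.195)&(B[...,2]<.212)
Q=B[m]
if len(Q):
  print("bar",len(Q),Q.mean(0),np.polyfit(Q[:,1],Q[:,0],1),Q.max(0))
```

```text
[ 0.43045444 -0.22563087  0.23165858] [-9.00476492e+01 -4.98406324e-03  6.43476034e+01] [-9.13180341e+00  7.28614030e+00 -2.91168731e+00  8.91333476e-03
 -7.97550731e+01 -1.65221770e+01]<stdin>:9: RuntimeWarning: Mean of empty slice.
  ret = um.true_divide(
Traceback (most recent call last):
ValueError: zero-size array to reduction operation minimum which has no identity
```

View pics/w1.png

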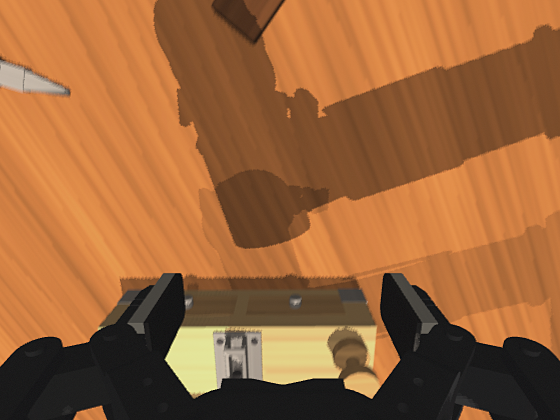

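The wrist view shows the box's -x end at the lower edge: bolt plate at (238,355), spool at (350,350), knob still hidden by the gripper. Nothing obstructs the path, so I go on.

Emit:
apply_moves([
  {"dx": 0.14, "dy": 0, "dz": -0.04, "ax": 0, "ay": 0, "az": 0, "grip": 1},
  {"dx": 0.14, "dy": 0, "dz": -0.04, "ax": 0, "ay": 0, "az": 0, "grip": 1},
  {"dx": 0.14, "dy": 0, "dz": -0.04, "ax": 0, "ay": 0, "az": 0, "grip": 1},
  {"dx": 0.14, "dy": 0, "dz": -0.04, "ax": 0, "ay": 0, "az": 0, "grip": 1},
  {"dx": 0.06, "dy": 0, "dz": 0, "ax": 0, "ay": 0, "az": 0, "grip": 1},
])

```text
t: 3.15
tcp_pos: [0.5546, -0.079, 0.2304]
orientation: [-90.0, 0.0, 64.4]
force: [0.5, -0.4, -0.7]
gripper_width: 1.0
```

```bash
cat >> h.py <<'E'
ya=np.radians(64.65);o=np.array([.609,.036]);ux=np.array([np.cos(ya),np.sin(ya)]);uy=np.array([-ux[1],ux[0]])
def box(W): return np.stack([(W[...,:2]-o)@ux,(W[...,:2]-o)@uy,W[...,2]],-1)
E
python3 - <<'E'
from h import *
s=telemetry.sense(); print(s['tcp_pos'],s['orientation'],box(s['tcp_pos']))
p,d,W=cloud("wrist"); cv2.imwrite("pics/w2.png",p[:,:,::-1])
for r in spotter.pinpoint("wrist","bolt_knob")[:2]: print(r, box(np.array(r["position"])))
B=box(W)
m=(abs(B[...,0]+.112)<.025)&(abs(B[...,1])<.03)&(B[...,2]>.122)&(B[...,2]<.14)
if m.any(): print("knob",m.sum(),B[m].mean(0),B[m].min(0),B[m].max(0))
E
```

```text
[ 0.5546113  -0.07902746  0.23042914] [-8.99530758e+01  1.68651578e-02  6.43728814e+01] [-1.27237720e-01 -9.70537911e-05  2.30429140e-01]
{'position': [0.556, -0.0691, 0.1155], 'p': 0.79} [-0.11767162  0.00289838  0.1155    ]
knob 349 [-0.11571349  0.00177988  0.12898392] [-0.12236348 -0.00557029  0.1221296 ] [-0.10714582  0.00926237  0.13150248]
```

View pics/w2.png

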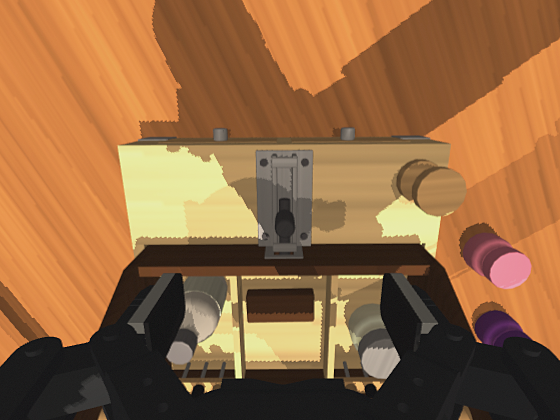

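The wrist view shows the knob at (285,222), jar and glue in their bays and the spool clear at (430,185). The knob measures 12 mm ahead of the TCP and 2 mm to +y, top at 0.130 as expected. I descend to TCP z 0.104.

Emit:
apply_moves([
  {"dx": 0.04, "dy": 0.08, "dz": 0.006, "ax": 0, "ay": 0, "az": 0, "grip": 1},
  {"dx": 0, "dy": 0.1, "dz": 0, "ax": 0, "ay": 0, "az": 0, "grip": 1},
  {"dx": 0, "dy": 0.1, "dz": 0, "ax": 0, "ay": 0, "az": 0, "grip": 1},
  {"dx": 0, "dy": 0.09, "dz": 0, "ax": 0, "ay": 0, "az": 0, "grip": 1},
  {"dx": 0, "dy": 0.05, "dz": 0, "ax": 0, "ay": 0, "az": 0, "grip": 1},
])

```text
t: 3.75
tcp_pos: [0.5546, -0.0705, 0.1033]
orientation: [-89.8, 0.1, 64.2]
force: [-0.5, 0.4, 1.2]
gripper_width: 1.003
```

Emit:
apply_moves([
  {"dx": 0, "dy": 0, "dz": 0, "ax": 0, "ay": 0, "az": 0, "grip": 0},
  {"dx": 0, "dy": 0, "dz": 0, "ax": 0, "ay": 0, "az": 0, "grip": 0},
  {"dx": 0, "dy": 0, "dz": 0, "ax": 0, "ay": 0, "az": 0, "grip": 0},
  {"dx": 0, "dy": 0, "dz": 0, "ax": 0, "ay": 0, "az": 0, "grip": 0},
  {"dx": 0, "dy": 0, "dz": 0, "ax": 0, "ay": 0, "az": 0, "grip": 0},
], force=30)

```text
t: 4.25
tcp_pos: [0.5576, -0.0691, 0.1064]
orientation: [-90.1, -0.0, 64.3]
force: [-0.7, -0.7, 1.0]
gripper_width: 0.172
```

Run:
```python
from h import *
s=telemetry.sense(); print(s['tcp_pos'],box(s['tcp_pos']),s['force'],s['gripper_width'])
p,d,W=cloud("wrist"); cv2.imwrite("pics/w3.png",p[:,:,::-1])
```

```text
[ 0.55762375 -0.06909329  0.1064033 ] [-0.11697035  0.00143385  0.1064033 ] [-0.66100613 -0.69547157  1.00265983] 0.17172331323027262
```

View pics/w3.png

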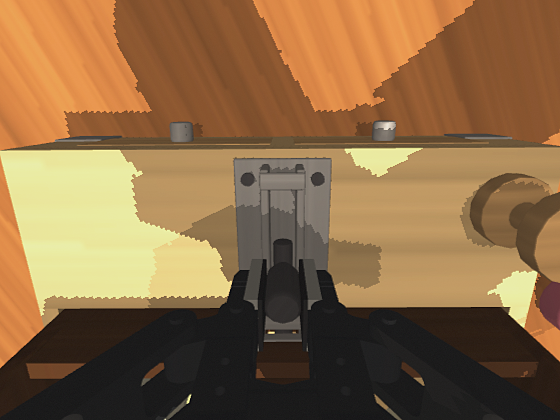

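The knob (285,290) is between the pads. Opening is 0.172, about 15 mm, which fits the 16 mm knob. I draw it back.

Emit:
apply_moves([
  {"dx": -0.02, "dy": 0, "dz": 0, "ax": 0, "ay": 0, "az": 0, "grip": 0},
  {"dx": -0.025, "dy": 0, "dz": 0, "ax": 0, "ay": 0, "az": 0, "grip": 0},
  {"dx": -0.025, "dy": 0, "dz": 0, "ax": 0, "ay": 0, "az": 0, "grip": 0},
  {"dx": -0.02, "dy": 0, "dz": 0, "ax": 0, "ay": 0, "az": 0, "grip": 0},
  {"dx": 0, "dy": 0, "dz": 0, "ax": 0, "ay": 0, "az": 0, "grip": 0},
])

```text
t: 4.8
tcp_pos: [0.5456, -0.0944, 0.1064]
orientation: [-90.1, -0.0, 64.3]
force: [1.3, -0.8, 5.3]
gripper_width: 0.173
```

Run:
```python
from h import *
s=telemetry.sense(); print(s['tcp_pos'],box(s['tcp_pos']),s['force'][:2]@ux,s['force'],s['gripper_width'])
```

```text
[ 0.54562292 -0.09439795  0.10637267] [-0.14497652  0.001445    0.10637267] -0.19794189660233283 [ 1.25532234 -0.81376168  5.29435869] 0.1726052562504752
```

Emit:
apply_moves([
  {"dx": -0.01, "dy": 0, "dz": 0, "ax": 0, "ay": 0, "az": 0, "grip": 0},
  {"dx": -0.01, "dy": 0, "dz": 0, "ax": 0, "ay": 0, "az": 0, "grip": 0},
  {"dx": 0, "dy": 0, "dz": 0, "ax": 0, "ay": 0, "az": 0, "grip": 0},
  {"dx": 0, "dy": 0, "dz": 0, "ax": 0, "ay": 0, "az": 0, "grip": 0},
])

```text
t: 5.2
tcp_pos: [0.5434, -0.0991, 0.1064]
orientation: [-90.2, -0.0, 64.3]
force: [1.9, 1.1, 6.0]
gripper_width: 0.174
```

Run:
```python
from h import *
s=telemetry.sense(); print(s['tcp_pos'],box(s['tcp_pos']),s['force'][:2]@ux,s['force'],s['gripper_width'])
```

```text
[ 0.54340825 -0.09906806  0.10636416] [-0.15014515  0.00144694  0.10636416] 1.844192102876542 [1.91510189 1.13338179 5.9892709 ] 0.1739159297296691
```

Emit:
apply_moves([
  {"dx": -0.007, "dy": 0, "dz": 0, "ax": 0, "ay": 0, "az": 0, "grip": 0},
  {"dx": 0, "dy": 0, "dz": 0, "ax": 0, "ay": 0, "az": 0, "grip": 0},
  {"dx": 0, "dy": 0, "dz": 0, "ax": 0, "ay": 0, "az": 0, "grip": 0},
])

```text
t: 5.5
tcp_pos: [0.5434, -0.0992, 0.1064]
orientation: [-90.2, -0.2, 64.3]
force: [3.9, 7.7, 6.3]
gripper_width: 0.174
```

Run:
```python
from h import *
s=telemetry.sense(); print(s['tcp_pos'],box(s['tcp_pos']),s['force'][:2]@ux,s['force'],s['gripper_width'])
```

```text
[ 0.54338217 -0.09922028  0.10635316] [-0.15029387  0.00140533  0.10635316] 8.636850920089424 [3.88962676 7.71433964 6.27173286] 0.1737402293672335
```

The force rises to about 9 N with no further motion, so the bolt is at its stop. I release and rise.

Emit:
apply_moves([
  {"dx": 0.004, "dy": 0, "dz": 0, "ax": 0, "ay": 0, "az": 0, "grip": 1},
  {"dx": 0, "dy": 0, "dz": 0, "ax": 0, "ay": 0, "az": 0, "grip": 1},
  {"dx": 0, "dy": 0, "dz": 0, "ax": 0, "ay": 0, "az": 0, "grip": 1},
  {"dx": 0, "dy": 0, "dz": 0, "ax": 0, "ay": 0, "az": 0, "grip": 1},
  {"dx": 0, "dy": 0, "dz": 0, "ax": 0, "ay": 0, "az": 0, "grip": 1},
])

```text
t: 6.0
tcp_pos: [0.5417, -0.0997, 0.105]
orientation: [-90.0, 0.0, 64.3]
force: [0.3, 0.4, -0.1]
gripper_width: 0.996
```

Emit:
apply_moves([
  {"dx": 0, "dy": -0.05, "dz": 0, "ax": 0, "ay": 0, "az": 0, "grip": 1},
  {"dx": 0, "dy": -0.15, "dz": 0, "ax": 0, "ay": 0, "az": 0, "grip": 1},
  {"dx": 0, "dy": -0.15, "dz": 0, "ax": 0, "ay": 0, "az": 0, "grip": 1},
  {"dx": 0, "dy": -0.15, "dz": 0, "ax": 0, "ay": 0, "az": 0, "grip": 1},
  {"dx": 0, "dy": -0.05, "dz": 0, "ax": 0, "ay": 0, "az": 0, "grip": 1},
])

```text
t: 6.5
tcp_pos: [0.5436, -0.1001, 0.2759]
orientation: [-90.5, -0.1, 64.3]
force: [0.4, -0.2, -0.2]
gripper_width: 1.0
```

Run:
```python
from h import *
s=telemetry.sense(); print(s['tcp_pos'],box(s['tcp_pos']),s['orientation'],s['joints'])
p,d,W=cloud("wrist"); cv2.imwrite("pics/w4.png",p[:,:,::-1])
B=box(W)
m=(abs(B[...,0]+.147)<.025)&(abs(B[...,1])<.03)&(B[...,2]>.122)&(B[...,2]<.14)
if m.any(): print("knob",m.sum(),B[m].mean(0),B[m].min(0),B[m].max(0))
```

```text
[ 0.54358054 -0.10011683  0.27587488] [-0.15101916  0.0008422   0.27587488] [-90.46324846  -0.14356724  64.32986848] [  5.86707381  14.11900304  11.89813835   0.12007459 -87.30922161
 -31.54293084]
knob 263 [-0.1483741   0.00185524  0.12923851] [-0.15525684 -0.00579162  0.1225224 ] [-0.13964655  0.0094473   0.1320763 ]
```

View pics/w4.png

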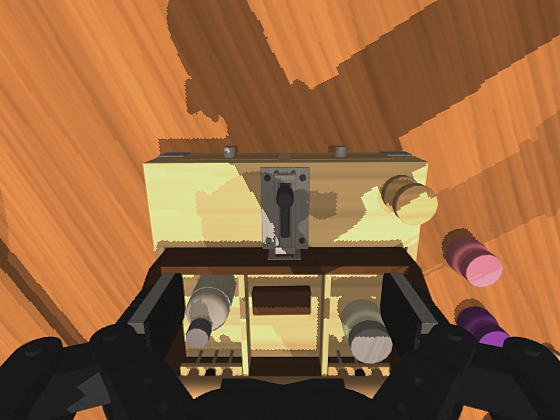

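The knob has moved from box x -0.116 to -0.148 (pixel (285,198)), so the bolt is fully back. The tray is still seated. Now I turn 90° to grip across the bar.

Emit:
apply_moves([
  {"dx": 0, "dy": 0, "dz": 0, "ax": 0, "ay": -0.287, "az": 0, "grip": 1},
  {"dx": 0, "dy": 0, "dz": 0, "ax": 0, "ay": -0.287, "az": 0, "grip": 1},
  {"dx": 0, "dy": 0, "dz": 0, "ax": 0, "ay": -0.287, "az": 0, "grip": 1},
  {"dx": 0, "dy": 0, "dz": 0, "ax": 0, "ay": -0.287, "az": 0, "grip": 1},
  {"dx": 0, "dy": 0, "dz": 0, "ax": 0, "ay": -0.287, "az": 0, "grip": 1},
])

```text
t: 7.05
tcp_pos: [0.5418, -0.0994, 0.2697]
orientation: [-89.9, -0.0, 105.8]
force: [0.3, -1.1, 0.4]
gripper_width: 1.002
```

Emit:
apply_moves([
  {"dx": 0, "dy": 0, "dz": 0, "ax": 0, "ay": -0.287, "az": 0, "grip": 1},
  {"dx": 0, "dy": 0, "dz": 0, "ax": 0, "ay": -0.287, "az": 0, "grip": 1},
  {"dx": 0, "dy": 0, "dz": 0, "ax": 0, "ay": -0.287, "az": 0, "grip": 1},
  {"dx": 0, "dy": 0, "dz": 0, "ax": 0, "ay": -0.287, "az": 0, "grip": 1},
  {"dx": 0, "dy": 0, "dz": 0, "ax": 0, "ay": -0.287, "az": 0, "grip": 1},
])

```text
t: 7.55
tcp_pos: [0.5418, -0.0995, 0.2697]
orientation: [-90.0, -0.1, 146.9]
force: [-0.2, 0.6, 0.4]
gripper_width: 0.998
```

Emit:
apply_moves([
  {"dx": 0, "dy": 0, "dz": 0, "ax": 0, "ay": -0.285, "az": 0, "grip": 1},
  {"dx": 0, "dy": 0, "dz": 0, "ax": 0, "ay": 0, "az": 0, "grip": 1},
])

```text
t: 7.75
tcp_pos: [0.5418, -0.0995, 0.2698]
orientation: [-90.0, -0.1, 154.8]
force: [0.2, 0.5, 0.0]
gripper_width: 1.0
```

Run:
```python
from h import *
s=telemetry.sense(); print(s['tcp_pos'],box(s['tcp_pos']),s['orientation'])
p,d,W=cloud("wrist"); cv2.imwrite("pics/w5.png",p[:,:,::-1])
for n in ("top","scene"):
    p,d,W=cloud(n); B=box(W)
    m=(abs(B[...,0])<.03)&(abs(B[...,1])<.1)&(B[...,2]>.199)&(B[...,2]<.214)
    Q=B[m]
    if len(Q)>20: print(n,"bar",len(Q),Q.mean(0),np.polyfit(Q[:,1],Q[:,0],1),np.percentile(Q,[5,95],axis=0))
    cv2.imwrite(f"pics/{n}5.png",p[:,:,::-1])
```

```text
[ 0.54183161 -0.09946607  0.26979178] [-0.15117986  0.00270135  0.26979178] [-8.99776670e+01 -5.03966649e-02  1.54781812e+02]
scene bar 494 [ 0.00562911 -0.00200944  0.2053036 ] [-0.00406041  0.00562096] [[-0.00596211 -0.09083491  0.19992483]
 [ 0.01473522  0.08965332  0.21076912]]
```

View pics/w5.png

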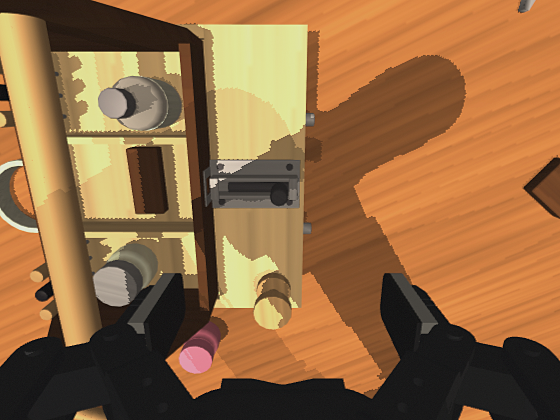

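Emit:
apply_moves([
  {"dx": -0.01, "dy": 0, "dz": -0.125, "ax": 0, "ay": 0, "az": 0, "grip": 1},
  {"dx": -0.01, "dy": 0, "dz": -0.125, "ax": 0, "ay": 0, "az": 0, "grip": 1},
  {"dx": -0.006, "dy": 0, "dz": -0.125, "ax": 0, "ay": 0, "az": 0, "grip": 1},
  {"dx": 0, "dy": 0, "dz": -0.125, "ax": 0, "ay": 0, "az": 0, "grip": 1},
  {"dx": 0, "dy": 0, "dz": 0, "ax": 0, "ay": 0, "az": 0, "grip": 1},
])

```text
t: 8.4
tcp_pos: [0.6142, 0.0367, 0.2684]
orientation: [-90.0, -0.1, 154.8]
force: [0.1, -0.4, 0.3]
gripper_width: 0.998
```

Run:
```python
from h import *
s=telemetry.sense(); print(s['tcp_pos'],box(s['tcp_pos']),s['orientation'])
p,d,W=cloud("wrist"); cv2.imwrite("pics/w6.png",p[:,:,::-1])
B=box(W)
m=(abs(B[...,0])<.03)&(B[...,1]>-.1)&(B[...,1]<-.01)&(B[...,2]>.199)&(B[...,2]<.214)
Q=B[m]
for lo in (-.1,-.08,-.06,-.04,-.02):
    q=Q[(Q[:,1]>lo)&(Q[:,1]<lo+.02)]
    if len(q)>20: print(lo,len(q),q.mean(0),np.percentile(q[:,0],[2,98]),q[:,2].max())
for t in ("tray_handle","tray"):
  for r in spotter.pinpoint("wrist",t)[:2]: print(t,r["p"],box(np.array(r["position"])))
```

```text
[0.61422785 0.03671235 0.26837707] [ 0.00288205 -0.00441946  0.26837707] [-8.99724410e+01 -1.26563155e-01  1.54767100e+02]
-0.1 1499 [ 1.63366644e-04 -9.01523453e-02  2.05218427e-01] [-0.01105359  0.01128978] 0.2092815904160776
-0.08 1338 [ 1.65992347e-04 -7.00836929e-02  2.05223360e-01] [-0.01096731  0.0114123 ] 0.20921863347220693
-0.06 1227 [ 0.00028746 -0.05015912  0.20522276] [-0.01105958  0.0113806 ] 0.20917806456811544
-0.04 1128 [ 0.00021842 -0.03015538  0.2052743 ] [-0.01099704  0.01127163] 0.20924473721854867
-0.02 530 [ 1.08627472e-04 -1.50524000e-02  2.05270242e-01] [-0.0110238   0.01139422] 0.2087602152578006
tray_handle 0.78 [ 0.00363408 -0.00159795  0.1941    ]
tray 0.84 [-0.00237349 -0.00012858  0.069     ]
```

View pics/w6.png

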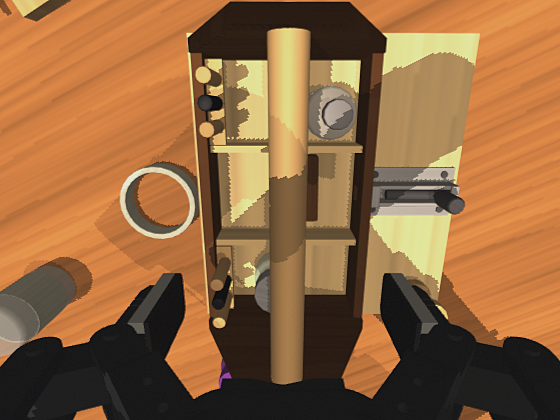

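The bar runs straight down the view between the open fingers (pixel column ~288). It measures at box x 0.000, parallel to the pads to 0.2°, top 0.209. The glue is at (330,110), the jar at (265,280) and the bolt drawn at (450,203). Descend.

Emit:
apply_moves([
  {"dx": 0, "dy": 0.08, "dz": 0.009, "ax": 0, "ay": 0, "az": 0, "grip": 1},
  {"dx": 0, "dy": 0.09, "dz": 0, "ax": 0, "ay": 0, "az": 0, "grip": 1},
  {"dx": 0, "dy": 0.09, "dz": 0, "ax": 0, "ay": 0, "az": 0, "grip": 1},
  {"dx": 0, "dy": 0.045, "dz": 0, "ax": 0, "ay": 0, "az": 0, "grip": 1},
  {"dx": 0, "dy": 0, "dz": 0, "ax": 0, "ay": 0, "az": 0, "grip": 1},
])

```text
t: 9.05
tcp_pos: [0.6104, 0.0292, 0.1769]
orientation: [-89.9, -0.2, 154.6]
force: [0.4, 0.6, 1.0]
gripper_width: 1.001
```

Run:
```python
from h import *
s=telemetry.sense(); print(s['tcp_pos'],box(s['tcp_pos']),s['orientation'],s['force'],s['moment'])
```

```text
[0.61043423 0.02915837 0.17685757] [-0.00556878 -0.00422534  0.17685757] [-89.85873657  -0.19483098 154.57809894] [0.42213973 0.55217707 1.00352976] [ 0.00793643 -0.0188589  -0.02534931]
```

Emit:
apply_moves([
  {"dx": 0, "dy": 0, "dz": 0, "ax": 0, "ay": 0, "az": 0, "grip": 1},
  {"dx": 0, "dy": 0, "dz": 0, "ax": 0, "ay": 0, "az": 0, "grip": 1},
  {"dx": 0, "dy": 0, "dz": 0, "ax": 0, "ay": 0, "az": 0, "grip": 1},
])

```text
t: 9.35
tcp_pos: [0.6126, 0.0304, 0.1802]
orientation: [-90.1, 0.1, 154.7]
force: [0.2, 0.2, 0.1]
gripper_width: 1.0
```

Run:
```python
from h import *
s=telemetry.sense(); print(s['tcp_pos'],box(s['tcp_pos']),s['orientation'],s['qd'])
```

```text
[0.61263715 0.03036734 0.18015822] [-0.00353305 -0.00569853  0.18015822] [-9.00819920e+01  1.10186433e-01  1.54693659e+02] [ 0.20951768  0.22979804 -0.33742861 -0.28578116  0.08200013  0.05183894]
```

Emit:
apply_moves([
  {"dx": 0, "dy": 0.015, "dz": -0.01, "ax": 0, "ay": 0, "az": 0, "grip": 1},
  {"dx": 0, "dy": 0, "dz": 0, "ax": 0, "ay": 0, "az": 0, "grip": 1},
  {"dx": 0, "dy": 0, "dz": 0, "ax": 0, "ay": 0, "az": 0, "grip": 1},
  {"dx": 0, "dy": 0, "dz": 0, "ax": 0, "ay": 0, "az": 0, "grip": 1},
])

```text
t: 9.75
tcp_pos: [0.6133, 0.0332, 0.1743]
orientation: [-90.0, -0.0, 154.7]
force: [0.5, 0.3, 0.1]
gripper_width: 0.996
```

Run:
```python
from h import *
s=telemetry.sense(); print(s['tcp_pos'],box(s['tcp_pos']),s['orientation'],s['qd'])
p,d,W=cloud("wrist"); cv2.imwrite("pics/w7.png",p[:,:,::-1])
B=box(W)
m=(abs(B[...,0])<.03)&(B[...,1]>-.1)&(B[...,1]<-.04)&(B[...,2]>.199)&(B[...,2]<.214)
q=B[m]; print(q.mean(0),np.percentile(q[:,0],[2,98]),q[:,2].max())
```

```text
[0.61334271 0.03321763 0.17425947] [-0.00065513 -0.00511581  0.17425947] [-8.99912976e+01 -3.38085677e-03  1.54722225e+02] [-0.004014   -0.08883075  0.03856221  0.0540629   0.06497044 -0.01728489]
[ 2.55372526e-07 -7.24774028e-02  2.05327595e-01] [-0.01109943  0.01112923] 0.20955848631486487
```

View pics/w7.png

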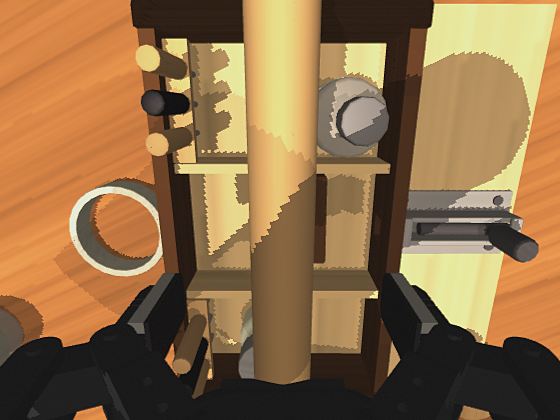

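The bar (column ~283) is centred between the pads, 0.7 mm off, at a good height. Close.

Emit:
apply_moves([
  {"dx": 0, "dy": 0, "dz": 0, "ax": 0, "ay": 0, "az": 0, "grip": 0},
  {"dx": 0, "dy": 0, "dz": 0, "ax": 0, "ay": 0, "az": 0, "grip": 0},
  {"dx": 0, "dy": 0, "dz": 0, "ax": 0, "ay": 0, "az": 0, "grip": 0},
  {"dx": 0, "dy": 0, "dz": 0, "ax": 0, "ay": 0, "az": 0, "grip": 0},
  {"dx": 0, "dy": 0, "dz": 0, "ax": 0, "ay": 0, "az": 0, "grip": 0},
], force=40)

```text
t: 10.3
tcp_pos: [0.6136, 0.0335, 0.1744]
orientation: [-90.0, 0.0, 154.7]
force: [1.0, 1.7, -0.2]
gripper_width: 0.277
```

Emit:
apply_moves([
  {"dx": 0, "dy": 0, "dz": 0, "ax": 0, "ay": 0, "az": 0, "grip": 0},
  {"dx": 0, "dy": 0, "dz": 0, "ax": 0, "ay": 0, "az": 0, "grip": 0},
  {"dx": 0, "dy": 0, "dz": 0, "ax": 0, "ay": 0, "az": 0, "grip": 0},
], force=110)

```text
t: 10.6
tcp_pos: [0.6137, 0.0335, 0.1746]
orientation: [-90.0, 0.0, 154.7]
force: [1.6, 3.1, 1.8]
gripper_width: 0.259
```

Run:
```python
from h import *
s=telemetry.sense(); print(s['tcp_pos'],box(s['tcp_pos']),s['orientation'],s['force'],s['moment'],s['gripper_width'])
```

```text
[0.61366758 0.033467   0.1745957 ] [-0.00029069 -0.00530263  0.1745957 ] [-9.00481763e+01  4.00707510e-02  1.54729902e+02] [1.62785275 3.14788754 1.77294681] [ 0.77439566 -0.31253279 -0.06629359] 0.2590534114468116
```

Firm grip at opening 0.26, about 22 mm. First a small trial lift of 15 mm.

Emit:
apply_moves([
  {"dx": 0, "dy": -0.01, "dz": 0, "ax": 0, "ay": 0, "az": 0, "grip": 0},
  {"dx": 0, "dy": -0.01, "dz": 0, "ax": 0, "ay": 0, "az": 0, "grip": 0},
  {"dx": 0, "dy": -0.015, "dz": 0, "ax": 0, "ay": 0, "az": 0, "grip": 0},
  {"dx": 0, "dy": -0.015, "dz": 0, "ax": 0, "ay": 0, "az": 0, "grip": 0},
  {"dx": 0, "dy": 0, "dz": 0, "ax": 0, "ay": 0, "az": 0, "grip": 0},
])

```text
t: 11.1
tcp_pos: [0.6137, 0.0331, 0.19]
orientation: [-90.0, 0.1, 154.7]
force: [3.3, -1.0, -9.3]
gripper_width: 0.262
```

```bash
cat > chk.py <<'E'
from h import *
import sys
s=telemetry.sense(); print(s['tcp_pos'],box(s['tcp_pos']),s['orientation'],s['force'],s['moment'],s['gripper_width'])
k=sys.argv[1]
p,d,W=cloud("wrist"); cv2.imwrite(f"pics/w{k}.png",p[:,:,::-1])
# bar in tool frame: tool coords
T=tcpT(); L=(W-T[:3,3])@T[:3,:3]
m=(abs(L[...,2])<.03)&(L[...,0]<-.035)&(L[...,0]>-.095)&(L[...,1]>-.045)&(L[...,1]<.0)
q=L[m]
X=[];Y=[]
for lo in np.arange(-.095,-.036,.006):
    a=q[(q[:,0]>lo)&(q[:,0]<lo+.006)]
    if len(a)>50: X.append(lo+.003);Y.append([np.percentile(a[:,1],3),a[:,2].mean()])
Y=np.array(Y); print("bar slope (down / sideways) per m",np.polyfit(X,Y[:,0],1),np.polyfit(X,Y[:,1],1))
p,d,W=cloud("scene"); B=box(W); cv2.imwrite(f"pics/s{k}.png",cv2.resize(p[140:320,170:350],None,fx=3,fy=3)[:,:,::-1])
E
python3 chk.py 8
```

```text
[0.61365548 0.03308924 0.1899809 ] [-0.00063725 -0.00545343  0.1899809 ] [-9.00269880e+01  5.25613868e-02  1.54711989e+02] [ 3.29203963 -1.03555569 -9.30726391] [-0.27811566 -0.36395239  0.01510187] 0.2615763060499841
bar slope (down / sideways) per m [ 0.00417672 -0.03365877] [-0.00227018 -0.00047004]
```

View pics/s8.png

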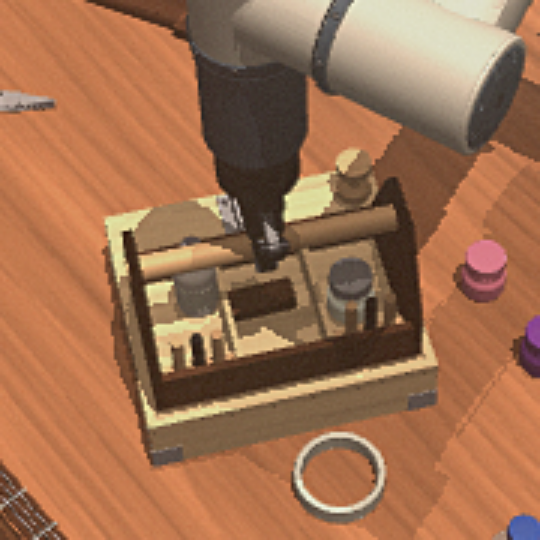

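View pics/w8.png

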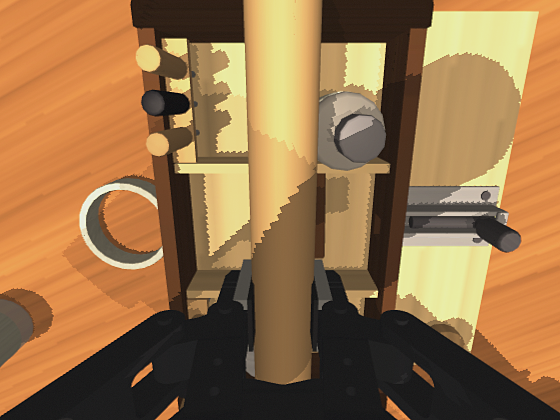

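The tray lifts level (bar slope 0.004) with bottle, jar and block standing. I continue up gently.

Emit:
apply_moves([
  {"dx": 0, "dy": -0.015, "dz": 0, "ax": 0, "ay": 0, "az": 0, "grip": 0},
  {"dx": 0, "dy": -0.02, "dz": 0, "ax": 0, "ay": 0, "az": 0, "grip": 0},
  {"dx": 0, "dy": -0.025, "dz": 0, "ax": 0, "ay": 0, "az": 0, "grip": 0},
  {"dx": 0, "dy": -0.025, "dz": 0, "ax": 0, "ay": 0, "az": 0, "grip": 0},
  {"dx": 0, "dy": -0.025, "dz": 0, "ax": 0, "ay": 0, "az": 0, "grip": 0},
])

```text
t: 11.7
tcp_pos: [0.6135, 0.0332, 0.2233]
orientation: [-90.0, 0.0, 154.7]
force: [-2.4, 2.0, -2.2]
gripper_width: 0.259
```

Emit:
apply_moves([
  {"dx": 0, "dy": -0.025, "dz": 0, "ax": 0, "ay": 0, "az": 0, "grip": 0},
  {"dx": 0, "dy": -0.025, "dz": 0, "ax": 0, "ay": 0, "az": 0, "grip": 0},
  {"dx": 0, "dy": -0.025, "dz": 0, "ax": 0, "ay": 0, "az": 0, "grip": 0},
  {"dx": 0, "dy": -0.02, "dz": 0, "ax": 0, "ay": 0, "az": 0, "grip": 0},
  {"dx": 0, "dy": -0.015, "dz": 0, "ax": 0, "ay": 0, "az": 0, "grip": 0},
])

```text
t: 12.2
tcp_pos: [0.6134, 0.0332, 0.256]
orientation: [-90.0, 0.0, 154.7]
force: [-0.8, -1.3, -6.9]
gripper_width: 0.26
```

Emit:
apply_moves([
  {"dx": 0, "dy": -0.01, "dz": 0, "ax": 0, "ay": 0, "az": 0, "grip": 0},
  {"dx": 0, "dy": 0, "dz": 0, "ax": 0, "ay": 0, "az": 0, "grip": 0},
  {"dx": 0, "dy": 0, "dz": 0, "ax": 0, "ay": 0, "az": 0, "grip": 0},
  {"dx": 0, "dy": 0, "dz": 0, "ax": 0, "ay": 0, "az": 0, "grip": 0},
  {"dx": 0, "dy": 0, "dz": 0, "ax": 0, "ay": 0, "az": 0, "grip": 0},
])

```text
t: 12.7
tcp_pos: [0.6132, 0.0331, 0.258]
orientation: [-90.0, -0.0, 154.7]
force: [0.5, 0.1, -7.4]
gripper_width: 0.261
```

```bash
python3 chk.py 9
python3 - <<'E'
from h import *
snapshot("scene");
for c in ("scene","wrist"):
  for t in ("tray","glue","jar","caul","bolt_knob","spool"):
    for r in spotter.pinpoint(c,t)[:3]: print(c,t,round(r["p"],2),box(np.array(r["position"])).round(3))
E
```

```text
[0.61319233 0.03314819 0.25796591] [-0.00078227 -0.00500964  0.25796591] [-8.99775344e+01 -2.84707276e-02  1.54717914e+02] [ 0.454966    0.05045442 -7.37021437] [ 0.07214939 -0.02544     0.04746664] 0.26132617529227165
bar slope (down / sideways) per m [ 0.0011855  -0.03325687] [-0.00050743 -0.00030438]
scene tray 0.69 [-0.002 -0.001  0.149]
scene tray 0.28 [0.435 0.317 0.002]
scene glue 0.64 [-0.026 -0.065  0.158]
scene jar 0.84 [0.066 0.267 0.003]
scene jar 0.61 [-0.04   0.233  0.003]
scene jar 0.5 [0.006 0.072 0.158]
scene caul 0.72 [-0.018 -0.006  0.16 ]
scene spool 0.41 [-0.143  0.12   0.072]
wrist tray 0.8 [-0.003  0.001  0.15 ]
wrist glue 0.89 [-0.032 -0.065  0.157]
wrist bolt_knob 0.69 [-0.153  0.002  0.115]
wrist spool 0.8 [-0.138  0.121  0.076]
```

View pics/s9.png

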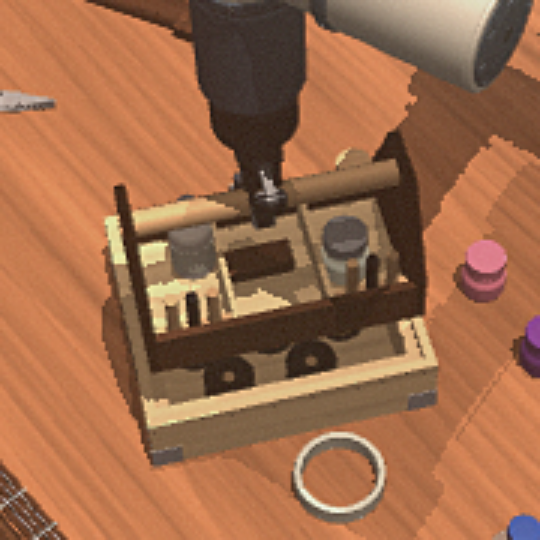

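View pics/w9.png

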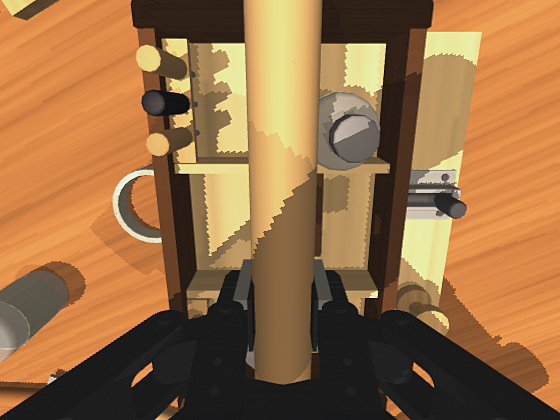

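The scene view shows the tray hanging level with reels visible beneath it, at (230,375) and (310,360). Bottle, jar and block are in place and the weight reads a steady 7.4 N. I hand in.

```bash
python3 -c "
from workcell import job_done,telemetry
s=telemetry.sense();print(s['t'],s['tcp_pos'],s['qd'].round(2),s['force']);print(job_done())"
```

```text
13.45 [0.61331066 0.03317455 0.25829618] [ 0.02  0.04  0.12 -0.19 -0.25 -1.49] [-0.02330146  0.01491981 -6.7607857 ]
the job is handed in; nothing more can be done
None
```

The tray is hanging from its bar about 83 mm above its seat, level and still, and I handed the job in at 13.5 s of robot time. `job_done` reports no verdict, so what follows is from my own checks.

- **Bolt:** I pinched the knob and drew it back until the force rose to about 9 N with no further motion. The knob measured 33 mm back from its start. It was still drawn in the last wrist picture.
- **Tray:** I gripped the bar near its middle at 110 N and lifted straight up. The tray measured about 0.150 m above the bench and a few millimetres sideways. The bar slope was about 0.001, and the gripper carries about 7 N, which fits the tray's weight. The reels show underneath.
- **Contents:** The glue bottle, glass jar and block are standing or lying where they were in the tray.
- **Bystanders:** I saw nothing touched, but I measured only the spool again at the end. It was within about 15 mm of where it should stand; I took no accurate start position for it. The rest I judged by eye from the pictures, and the mallet and chisel were not in the final crops.
- **Disagreements:** The last joint-speed reading showed 1.5°/s on the last joint. I took that as noise because the pose was steady, but I did not recheck it. The first descent onto the bar also read a few millimetres off until the arm settled, so I corrected it before closing the gripper.

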